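Feed a cassette shuttle under the reader's spring flap

ROBOT

A 6-joint arm with a two-finger parallel gripper is mounted at the origin on the work surface. World frame = base frame: x ahead of the robot, y to its left, z up, the work surface at z = 0. Lengths are in mm, angles in rad, forces in N, time in s.
With the tool pointing down it reaches from about 425 to 925 mm from the base axis. Payload 12.5 kg.
Tool frame: the origin (TCP) lies between the finger pads; the fingertips stand 22 mm ahead of it and the grasp point (between the pads) lies 3 mm ahead of it (manip.tcp_to_tips is the z of the fingertips in the tool frame, in mm); z points along the fingers, y is the line along which they close (so a half turn about z gives the same grasp; the last joint's range is limited). The gripper opens to 85 mm and grips with 20 to 120 N. Pads are 22 mm wide; open, the fingers measure 114 mm over their backs; the gripper's body (76 mm by 85 mm) begins 54 mm behind the grasp point. The pads swing forward as they close: fully open they stand 13 mm farther back than shut.
Start: joints at [-1.363, 0.491, 1.559, -0, 1.092, -0.106], TCP at [192.944, -594.487, 253.327] pointing down, gripper open.
Joint ranges: [-3.1, 3.1], [-0.84, 2.19], [0.05, 2.79], [-1.13, 4.28], [0.06, 2.93], [-2.69, 2.69]. Speed limits (rad/s): [2.22, 2.22, 2.79, 3.14, 3.14, 3.14].

INTERFACE

Orientations are given as a 3x3 rotation matrix whose columns are the frame's x, y, z axes.
In Python, from rig import manip gives the robot as it stands.
- The arm moves only by the shell command python3 -m jog 'ROWS' [FORCE]. ROWS is JSON, a list that holds one entry, the list of rows, each a list of 7 numbers: the shift along the tool's x, y, z in mm, then the turn, a rotation vector about the tool's x, y, z in degrees, then the gripper command: -1 is shut, 1 is fully open, values between are in proportion. A call has 1 to 8 rows; each row is the pose to reach, as a shift and turn from the pose commanded when the call began, along the tool's axes at that moment; what a row does not reach only later rows make up. A row lasts 1/12 s, in which the tool goes at most 41.7 mm and 7.16 degrees, less where a joint would pass 70% of its speed; a pose out of reach is approached as far as the arm can. A call with a gripper value outside its range is refused whole. The fingers move at their own pace and stop on an object; FORCE is the grip in N (left out, the last holds). Time passes only in rows, so rows that repeat a pose let the fingers close. It gives the time, the measured TCP pose, the force, the opening and the grip force at its end, in the units of the state.
- manip.sense(): the state, without advancing time (a new reading comes with each control period).
- manip.snapshot(name): name is "side" or "top" or "wrist"; returns a dict with "img" (384x512x3 uint8, red, green, blue), "range_z" (384x512 float32, mm along the optical axis (not along the pixel's ray), 0 where there is no reading), "intrinsics" (3x3 intrinsics, pixels), "origin" and "orientation" of the camera in the world; the wrist camera has in their place "hand_eye" (4x4, takes a point from camera to tool coordinates, whose origin is the TCP and whose axes are the flange's). Camera axes: x right, y down, z forward; pixel columns grow to the right and rows downward; lengths in mm; the calibration is good to about 2 mm. A picture is of the moment at which its call begins: read the wrist's pose just before it.
- manip.close_job(): hands the job in; it is judged then, once.
The state is a dict: "t": time; "joints": joint angles; "joint_velocities": joint speeds; "effort": joint torques, N m; "tcp_pos": TCP position; "eef_rot": TCP orientation; "wrist_force": force on the tool from outside, world axes, zero at the start; "ft_torque": the same for the moment, N m; "gripper_width": finger opening in mm; "grasp_force": force on a finger pad.
Only numpy, scipy, OpenCV 4.12 (cv2) and the standard library are available. Lean on these libraries where they do the work, as an engineer would, in place of code of your own. Each camera call takes 0.05 s, during which the arm holds its last target. There are 200 camera calls.

TASK

Press the cassette reader's orange bar down with one fingertip to hold its spring flap up, and meanwhile push the teal cassette shuttle along the lane under the flap with the other fingertip until it is fully home against the stop inside. Then let go of the bar so that the flap shuts behind the cassettes, and move clear. Only push the shuttle, never pick it up, and leave everything else on the bench where it is.

Things in the scene. Friction and masses are not known exactly. Their poses are not given: they have to be found in the camera images.
- reader: cassette reader, fixed: cream housing, feed lane in front. Origin on the bench under the lane's centre line, in the flap's plane; +x along the lane into the housing, +y to the side with the press bar, z up. Lane floor 20 mm above the bench, 31 mm between 5 mm high rails, from x=-170 mm. Base plate 8 mm high, x -178..120, y -45..85. Housing x 6..120, y -45..60, 48 mm high (70 from x=48).
- lane_stop (a point): foot of the solid stop inside the housing, on the lane floor's centre line, 48 mm in +x from the reader's origin and 20 mm above the bench. The shuttle is fully home when its nose is on it. The chamber before it has a clear window as ceiling, 24 mm above the lane floor.
- flap (a joint): angle of the orange spring flap, rad: 0 shut, 0.8 fully open (end stop). Pressing the bar down swings it up about the axle; the spring shuts it when the bar is let go. Pushing at it along the lane does not open it. The shuttle passes under it from about 0.42 rad; 0.55 to 0.75 is comfortable.
- flap_edge (a point): middle of the flap's lower edge over the lane, 10 mm above the lane floor when shut. The flap is an upright orange plate across the lane before the housing: 4 mm thick (reader x -3..1), y -16..40, 16 mm high.
- axle_mid (a point): middle of the steel axle, parallel to the lane at reader y=42 mm, 30 mm above the bench; 8 mm thick, x -168..-2, ends in posts 37 mm high and 12 mm wide. It does not give: the pressing finger must stay on the bar's side of it.
- bar_mid (a point): mid-length of the press bar, on its centre line: orange rod 12 mm thick, reader x -166..-6 mm, parallel to the lane, 65 mm from the lane's centre line, on an arc of 24 mm radius round the axle, joined to it by a thin plate. Top of bar above the bench: 43 mm at rest, 29 at flap 0.6 rad, 24.5 (4.5 over the lane floor) at 0.8. Press it anywhere along its length: 3 N to start, 6 N at 0.6 rad.
- shuttle_mid (a point): middle of the shuttle, 10 mm above its underside; x axis along the lane to the housing. Loose teal sled, 92 mm long, about 120 g, in the lane before the flap. Front 40 mm: three stacked cassettes, 28 wide, 20 high, too high for the shut flap. Then a tail 42 long, 16 wide, 7 high, and the push block. Nose 46 mm ahead. Home: this point at reader x=+2 mm, the shut flap over the tail.
- push_face (a point): centre of the rear face of the shuttle's upright push block (10 mm long, 24 wide, 18 high), 9 mm above the lane floor, 46 mm behind the shuttle's middle. Push here towards the housing. It stays outside: 44 mm before the flap when home.
- amber_jar: squat amber glass jar with black cap, 38 mm across, 52 mm high, standing beside the reader on its -y side. Leave alone; origin at the centre of its underside
- amber_bottle: amber glass bottle with white cap, 40 mm across, 85 mm high, standing beside the reader on its -y side. Leave alone; origin at the centre of its underside
- cassettes: two loose tissue cassettes, white and yellow, stacked flat, 40 x 28 x 12 mm, lying beside the reader on its +y side. Leave alone; origin at the centre of its underside
- tube_rack: teal rack of capped micro tubes, 110 x 60 x 48 mm. Leave alone; origin at the centre of its underside
- tip_box: purple pipette-tip box with clear lid, 117 x 82 x 54 mm. Leave alone; origin at the centre of its underside
- swab_cup: white cup of wooden swabs, 64 mm across, 125 mm high over the swabs. Leave alone; origin at the centre of its underside
- pipette: white and grey pipette with blue tip lying flat, about 250 mm long, 20 mm high; origin 113 mm from the end of its tip. Leave alone
There are look-alikes about, which are no part of the job. Of the things that look like the part that bears shuttle_mid, the largest one is meant.

How it is judged:
By the outcome, as a careful person would: the job done as asked, in the order asked, and still so for the second after the job is handed in, with the robot touching nothing.
It also fails if it takes over 35 s, if anything falls off the work surface, if the arm or the gripper's body presses on something with over 40 N, if the wrist force passes 120 N, or if a joint passes its speed limit or range.

## Working session

There is one attempt and no reset: what is moved stays moved. The work goes in short steps, Python scripts to look and compute and a shell command to move; the robot and the scene stay as the last step left them, time stands still between calls to the robot, and variables do not carry over. Pictures are saved under pics/ and viewed, at most 10 in all, crops included, and the job is handed in when it is done.

```bash
mkdir -p pics
python3 - <<'E'
from rig import manip
import cv2,numpy as np
s=manip.sense();print(s['t'],s['tcp_pos'],np.round(s['eef_rot'],4).tolist(),s['gripper_width'],manip.tcp_to_tips)
for n in("side","top"):
    d=manip.snapshot(n);np.savez(f"pics/{n}.npz",**d)
    cv2.imwrite(f"pics/{n}0.png",cv2.resize(d['img'][:,:,::-1],(800,600),interpolation=cv2.INTER_CUBIC))
    print(n,d['intrinsics'].tolist(),d['origin'],np.round(d['orientation'],3).tolist())
E
```

```text
0.0 [ 192.89664312 -594.26323697  252.70548356] [[0.9512, 0.3087, -0.0002], [0.3087, -0.9512, 0.0011], [0.0001, -0.0011, -1.0]] 85.56267513451378 22.0
side [[372.0991918265404, 0.0, 257.7957406198631], [0.0, 372.0991918265404, 191.7600713528753], [0.0, 0.0, 1.0]] [450.72853439 731.71841606 723.6695941 ] [[-0.991, -0.076, 0.114], [-0.136, 0.671, -0.729], [-0.021, -0.738, -0.675]]
top [[360.0530387124656, 0.0, 250.88536756265103], [0.0, 360.0530387124656, 188.16642788888367], [0.0, 0.0, 1.0]] [ 407.45107129   16.98335727 1104.51366963] [[0.016, -0.991, 0.136], [-1.0, -0.016, 0.005], [-0.002, -0.136, -0.991]]
```

View pics/top0.png

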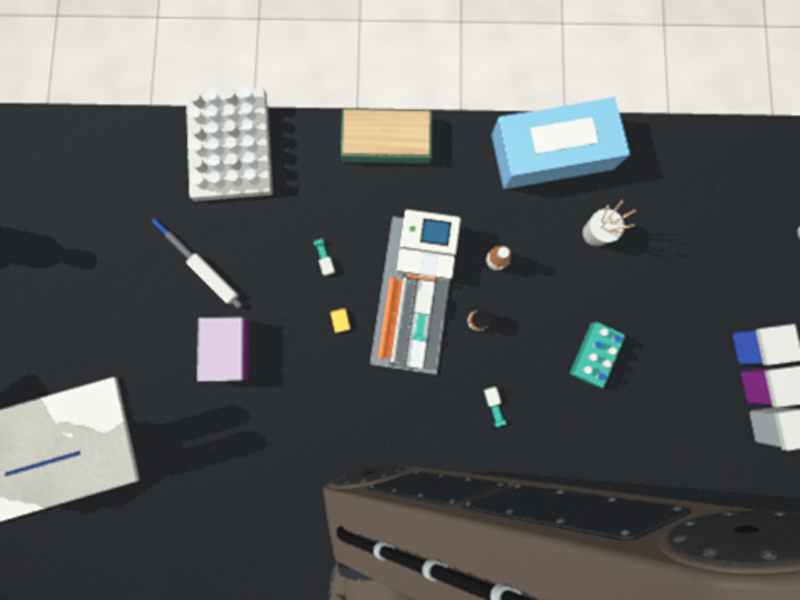

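View pics/side0.png

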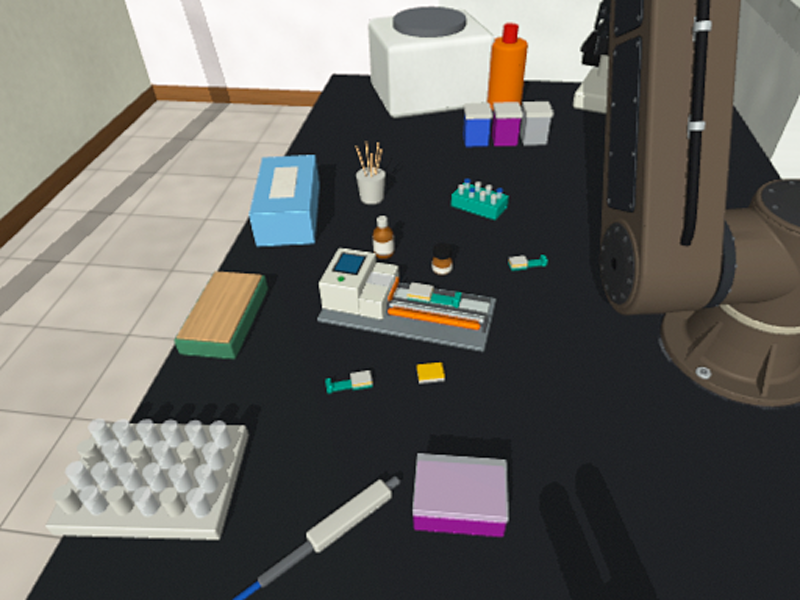

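The top view shows the reader at about (415,290) of 800x600. The bar runs from (400,280) to (385,358), the shuttle's cassettes are at (424,297), and the amber jar and bottle are on the right. The side view shows the same, with the lane pointing to world +x. Next I'll fit the orange bar from depth and enlarge the crops.

```bash
cat > h.py <<'E'
import numpy as np,cv2
def load(n): return dict(np.load(f"pics/{n}.npz"))
def cloud(d,R=None,t=None):
    K=d['intrinsics'];z=d['range_z'];v,u=np.mgrid[:z.shape[0],:z.shape[1]]
    P=np.stack([(u-K[0,2])/K[0,0]*z,(v-K[1,2])/K[1,1]*z,z],-1)
    R=d['orientation'] if R is None else R; t=d['origin'] if t is None else t
    return P@R.T+t
def plane(d,u,v,h,R=None,t=None):
    K=d['intrinsics'];R=d['orientation'] if R is None else R; t=d['origin'] if t is None else t
    r=R@np.array([(u-K[0,2])/K[0,0],(v-K[1,2])/K[1,1],1]);return t+r*(h-t[2])/r[2]
def orange(img):
    q=cv2.cvtColor(img,cv2.COLOR_RGB2HSV);return (q[...,0]>5)&(q[...,0]<18)&(q[...,1]>180)&(q[...,2]>120)
E
python3 - <<'E'
from h import *
for n,(u0,u1,v0,v1) in dict(top=(230,325,125,245),side=(195,325,145,230)).items():
    d=load(n);W=cloud(d);m=orange(d['img']);k=np.zeros_like(m);k[v0:v1,u0:u1]=1;m&=k
    c,l,st,_=cv2.connectedComponentsWithStats(m.astype(np.uint8))[0:4]
    for i in range(1,c):
        if st[i,4]<25: continue
        P=W[l==i];q=P.mean(0);s,V=np.linalg.svd(P[:,:2]-q[:2],full_matrices=False)[1:]
        a=(P[:,:2]-q[:2])@V[0];print(n,st[i],np.round(q,1),np.round(np.degrees(np.arctan2(V[0,1],V[0,0])),2),a.min(),a.max(),np.percentile(P[:,2],[5,50,95]))
    cv2.imwrite(f"pics/{n}c.png",cv2.resize(d['img'][v0:v1,u0:u1,::-1],None,fx=5 if n=='top' else 6,fy=5 if n=='top' else 6,interpolation=cv2.INTER_CUBIC)[:600,:800])
E
```

```text
side [239 146  11   9  74] [ 629.9 -169.9   55.9] -175.66 -16.297158415539702 14.563110672104463 [45.26989666 56.10915967 65.38775481]
side [278 165  10   6  44] [ 508.9 -112.9   43.4] -86.06 -846.6434428564909 27.605158797041042 [21.74146795 26.87593298 33.83102069]
side [249 178   6  14  28] [582.3  -4.2  66.7] 99.95 -52.13186039476428 747.5982749059256 [34.90442903 43.98177983 49.71093964]
side [248 197  59  14 304] [508.8  32.2  41.1] 172.94 -81.2819992353184 76.0533065377386 [35.72432897 41.89309288 45.47560656]
```

View pics/topc.png

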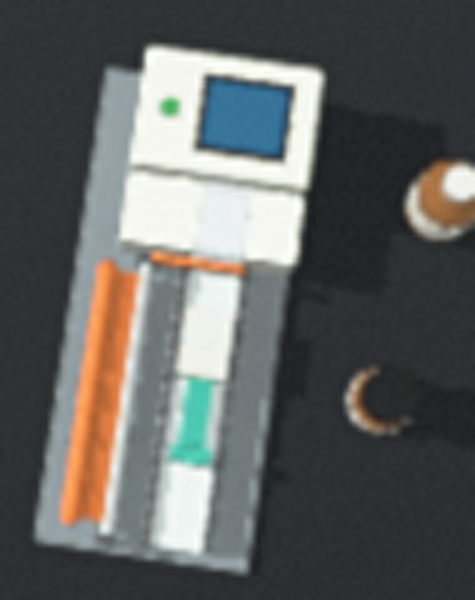

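```bash
python3 -m jog '[[[230,-240,0,0,0,0,1],[230,-240,0,0,0,0,1],[230,-240,0,0,0,0,1],[230,-240,0,0,0,0,1],[230,-240,0,0,0,0,1],[230,-240,0,0,0,0,1],[230,-240,0,0,0,0,1],[230,-240,0,0,0,0,1]]]'
cat >> h.py <<'E'
RD=dict(o=np.array([586.,-43.]),yaw=np.radians(-7.1))
def Rr(): c,s=np.cos(RD['yaw']),np.sin(RD['yaw']);return np.array([[c,-s],[s,c]])
def toR(P): P=np.asarray(P,float);return np.concatenate([(P[...,:2]-RD['o'])@Rr(),P[...,2:]],-1)
def goal(s,x,y,z):
    "shift+rotvec(deg) in tool axes to bring TCP to reader (x,y,z), tool down, tool x along lane"
    from scipy.spatial.transform import Rotation as Ro
    R=np.array(s['eef_rot']);w=np.r_[RD['o']+Rr()@[x,y],z]-s['tcp_pos']
    T=np.eye(3);T[:2,:2]=Rr();T=T@np.diag([1,-1,-1])
    print('t',s['t'],'shift',np.round(R.T@w,1),'rot',np.round(Ro.from_matrix(R.T@T).as_rotvec(degrees=True),2),'at',np.round(toR(s['tcp_pos']),1),'F',np.round(s['wrist_force'],1),'w',round(s['gripper_width'],1))
E
python3 - <<'E'
from rig import manip
from h import *
goal(manip.sense(),-110,32,250)
E
```

```text
t: 0.77
tcp_pos: [337.9, -293.2, 253.2]
eef_rot: [[0.951, 0.308, -0.0], [0.308, -0.951, 0.0], [-0.0, -0.0, -1.0]]
wrist_force: [1.3, -1.0, -0.0]
gripper_width: 85.6
grasp_force: 0.0
t 0.7667 shift [ 227.1 -237.1    3.2] rot [-0.    0.   25.06] at [-215.3 -279.   253.2] F [ 1.3 -1.  -0. ] w 85.6
```

```bash
python3 -m jog '[[[227,-237,3,0,0,25,0.18],[227,-237,3,0,0,25,0.18],[227,-237,3,0,0,25,0.18],[227,-237,3,0,0,25,0.18],[227,-237,3,0,0,25,0.18],[227,-237,3,0,0,25,0.18],[227,-237,3,0,0,25,0.18],[227,-237,3,0,0,25,0.18]]]'
python3 - <<'E'
from rig import manip
from h import *
s=manip.sense();goal(s,-110,32,250)
d=manip.snapshot("wrist");print(np.round(d['hand_eye'],3).tolist(),d['intrinsics'][0])
np.savez("pics/w1.npz",**d,R=s['eef_rot'],p=s['tcp_pos'])
cv2.imwrite("pics/w1.png",cv2.resize(d['img'][:,:,::-1],(800,600),interpolation=cv2.INTER_CUBIC))
E
```

```text
t: 1.43
tcp_pos: [472.0, -16.0, 250.4]
eef_rot: [[0.992, -0.122, -0.0], [-0.122, -0.992, -0.0], [-0.0, 0.0, -1.0]]
wrist_force: [1.1, -0.9, 0.1]
gripper_width: 50.5
grasp_force: 0.0
t 1.4333 shift [  6.5 -19.3   0.4] rot [0.01 0.   0.07] at [-116.5   12.7  250.4] F [ 1.1 -0.9  0.1] w 50.5
[[-0.0, -0.961, -0.278, 70.655], [1.0, -0.0, 0.0, -0.033], [-0.0, -0.278, 0.961, -120.865], [0.0, 0.0, 0.0, 1.0]] [328.91541753   0.         263.95971192]
```

View pics/w1.png

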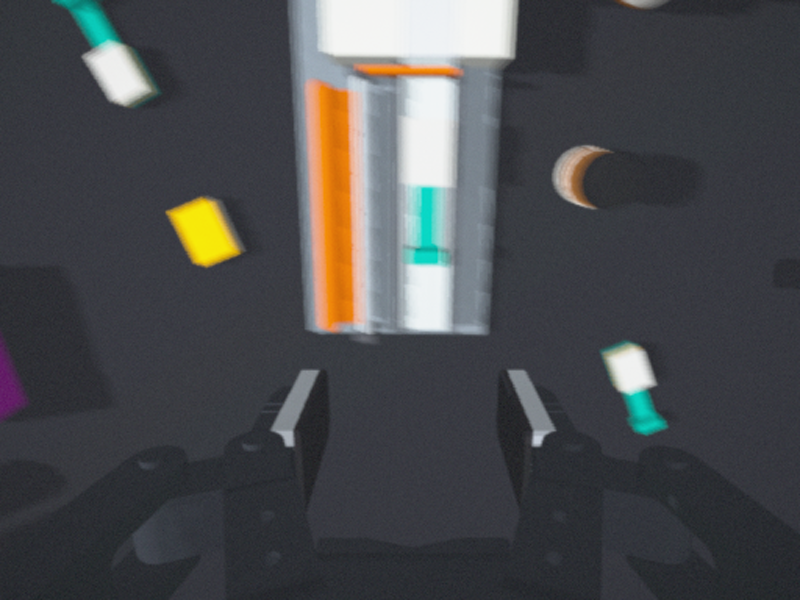

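The wrist picture shows the bar from (332,85) to (340,328), the flap at (357..462,70), and the shuttle's cassettes up to v=185. Its push block is at (404..450, 248..264), and the fingertips are at (312,372) and (515,372). The lane runs straight up the image, so the yaw is about right. Now I'll put numbers on it.

Run:
```python
from rig import manip
from h import *
s=manip.sense()
d=manip.snapshot("wrist");np.savez("pics/w2.npz",**d,R=s['eef_rot'],p=s['tcp_pos'])
goal(s,-110,32,250);print(s['joint_velocities'])
H=d['hand_eye'];R=s['eef_rot']@H[:3,:3];t=s['eef_rot']@H[:3,3]+s['tcp_pos']
K=d['intrinsics'];W=cloud(d,R,t);A=toR(W)
q=cv2.cvtColor(d['img'],cv2.COLOR_RGB2HSV);u=np.arange(512);v=np.arange(384)
def rep(n,m):
    c,l,st,_=cv2.connectedComponentsWithStats(m.astype(np.uint8))[0:4]
    for i in range(1,c):
        if st[i,4]<120: continue
        P=W[l==i];B=A[l==i];V=np.linalg.svd(P[:,:2]-P[:,:2].mean(0),full_matrices=False)[2][0]
        print(n,(st[i]*1.5625).round(),'yaw',np.degrees(np.arctan2(V[1],V[0])).round(2),'rd',np.percentile(B,[2,50,98],axis=0).round(1).tolist())
rep('orange',orange(d['img']));rep('teal',(q[...,0]>75)&(q[...,0]<95)&(q[...,1]>120))
w=(q[...,1]<40)&(q[...,2]>150);rep('white',w)
# fingertips in tool frame
P=cloud(d,H[:3,:3],H[:3,3])
for a,b in((275,340),(500,560)):
    Q=P[int(360/1.5625):int(450/1.5625),int(a/1.5625):int(b/1.5625)].reshape(-1,3);Q=Q[(Q[:,2]>-30)&(Q[:,2]<40)];print('tip',np.percentile(Q,[1,5,50,95,99],axis=0).round(1).tolist())
# pixel-row profile along lane centre & across
for vv in range(40,215,6):print(vv,[np.round(A[vv,int(c/1.5625)],0).tolist() for c in(336,428)])
cv2.imwrite("pics/w2c.png",cv2.resize(d['img'][40:220,190:320,::-1],None,fx=3.3,fy=3.3,interpolation=cv2.INTER_CUBIC))
```

```text
t 1.4833 shift [  4.9 -14.    0.5] rot [-0.08 -0.07  0.25] at [-114.9   18.   250.5] F [-0.9  2.8 -0.6] w 50.1
[-0.11837089 -0.02254157  0.04659869 -0.01230985 -0.01362797 -0.18755144]
orange [380.  72.  94.  11. 492.] yaw -97.23 rd [[-2.7, -15.2, 39.1], [-1.4, 12.3, 45.9], [1.1, 36.9, 47.6]]
orange [ 330.   88.   44.  248. 4967.] yaw 172.26 rd [[-157.4, 45.6, 32.5], [-78.8, 55.8, 36.2], [-11.8, 65.2, 44.1]]
teal [  72.    0.   64.   56. 1005.] yaw -137.07 rd [[18.3, 202.9, -0.4], [35.9, 214.0, 5.7], [47.3, 228.0, 14.9]]
teal [ 423.  192.   36.   78. 1300.] yaw 172.19 rd [[-118.0, -10.7, 20.2], [-97.3, -0.6, 27.7], [-70.0, 9.9, 39.2]]
teal [638. 394.  39.  45. 658.] yaw -146.94 rd [[-262.1, -192.3, -0.2], [-245.4, -172.0, 6.2], [-226.2, -161.4, 15.2]]
white [  312.     0.   217.   338. 13720.] yaw 149.13 rd [[-159.2, -42.6, 7.0], [13.5, 38.2, 47.1], [40.4, 82.1, 49.8]]
white [ 106.   48.   56.   61. 1189.] yaw 56.24 rd [[-14.9, 183.6, 12.7], [1.0, 197.1, 15.4], [16.5, 211.0, 17.2]]
white [ 417.   83.   53.  255. 6134.] yaw 172.82 rd [[-167.9, -16.0, 18.8], [-59.5, -0.5, 20.9], [-3.5,
[... 1156 characters left out ...]
5.0, 66.0, 44.0], [-77.0, 9.0, 21.0]]
136 [[-81.0, 67.0, 42.0], [-83.0, 9.0, 20.0]]
142 [[-87.0, 67.0, 44.0], [-89.0, 9.0, 21.0]]
148 [[-93.0, 68.0, 42.0], [-96.0, 9.0, 20.0]]
154 [[-99.0, 68.0, 43.0], [-102.0, 9.0, 21.0]]
160 [[-105.0, 68.0, 42.0], [-109.0, 9.0, 21.0]]
166 [[-111.0, 68.0, 42.0], [-112.0, 9.0, 38.0]]
172 [[-118.0, 68.0, 42.0], [-118.0, 9.0, 38.0]]
178 [[-124.0, 69.0, 41.0], [-129.0, 8.0, 20.0]]
184 [[-130.0, 69.0, 41.0], [-135.0, 8.0, 22.0]]
190 [[-137.0, 69.0, 42.0], [-142.0, 8.0, 22.0]]
196 [[-143.0, 69.0, 43.0], [-150.0, 8.0, 20.0]]
202 [[-150.0, 70.0, 41.0], [-157.0, 8.0, 19.0]]
208 [[-156.0, 70.0, 42.0], [-163.0, 8.0, 21.0]]
214 [[-176.0, 76.0, 7.0], [-175.0, 7.0, 8.0]]
```

View pics/w2c.png

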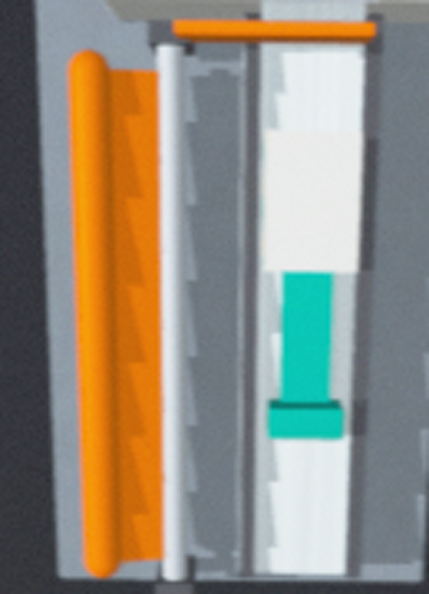

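```bash
python3 -m jog '[[[-22,-14,60,0,0,0.3,0.4],[-22,-14,100,0,0,0.3,0.4],[-22,-14,120,0,0,0.3,0.4],[-22,-14,120,0,0,0.3,0.4],[-22,-14,120,0,0,0.3,0.4],[-22,-14,120,0,0,0.3,0.4],[-22,-14,120,0,0,0.3,0.4]]]'
cat > m.py <<'E'
from rig import manip
from h import *
import sys
s=manip.sense()
d=manip.snapshot("wrist");np.savez(f"pics/{sys.argv[1]}.npz",**d,R=s['eef_rot'],p=s['tcp_pos'])
goal(s,-137,32.5,110);print('qd',np.abs(s['joint_velocities']).max())
H=d['hand_eye'];R=s['eef_rot']@H[:3,:3];t=s['eef_rot']@H[:3,3]+s['tcp_pos']
A=toR(cloud(d,R,t));q=cv2.cvtColor(d['img'],cv2.COLOR_RGB2HSV)
te=(q[...,0]>75)&(q[...,0]<95)&(q[...,1]>120);o=orange(d['img'])
b=A[te&(A[...,2]>33)&(abs(A[...,1])<30)];print('block top',len(b),np.percentile(b,[2,50,98],axis=0).round(1).tolist())
for x in range(-150,-10,20):
    g=lambda m:A[m&(abs(A[...,0]-x)<6)]
    B=g(o&(A[...,1]>40));B=B[B[:,2]>39] if len(B) else B
    L=g((abs(A[...,2]-20)<3.5)&(abs(A[...,1])<25)&(q[...,1]<60)&(q[...,2]>110))
    C=g((abs(A[...,2]-40)<3)&(abs(A[...,1])<25))
    f=lambda Z:np.r_[np.percentile(Z[:,1],[3,97]),np.median(Z[:,2])].round(1).tolist() if len(Z)>8 else None
    print(x,'bar',f(B),'lane',f(L),'cass',f(C))
P=cloud(d,H[:3,:3],H[:3,3]);Q=P[(abs(P[...,1])<45)&(P[...,2]>2)&(P[...,2]<40)&(abs(P[...,0])<14)]
for sg in(1,-1):
    T=Q[Q[:,1]*sg>0];
    if len(T):zt=np.percentile(T[:,2],98);T=T[T[:,2]>zt-5];print('tip z',zt.round(1),np.percentile(T,[3,50,97],axis=0).round(1).tolist())
cv2.imwrite(f"pics/{sys.argv[1]}.png",cv2.resize(d['img'][:,:,::-1],(800,600)))
E
python3 m.py w3
```

```text
t: 2.12
tcp_pos: [452.6, -2.0, 132.6]
eef_rot: [[0.992, -0.128, 0.004], [-0.128, -0.992, -0.001], [0.004, 0.0, -1.0]]
wrist_force: [0.1, -0.7, -0.4]
gripper_width: 59.8
grasp_force: 0.0
t 2.1167 shift [ 0.3 -8.4 22.6] rot [ 0.01 -0.21 -0.25] at [-137.4   24.2  132.6] F [ 0.1 -0.7 -0.4] w 59.8
qd 0.01284055035151444
block top 547 [[-118.0, -11.3, 35.2], [-113.0, 0.6, 38.2], [-67.2, 23.9, 253.7]]
-150 bar [59.6, 69.3, 42.4] lane [-14.9, 15.2, 20.3] cass None
-130 bar [59.3, 69.3, 42.4] lane [-14.8, 15.3, 20.3] cass None
-110 bar [59.3, 69.1, 42.4] lane [-15.4, 21.1, 20.3] cass [-10.8, 11.3, 38.3]
-90 bar [59.1, 69.1, 42.1] lane [-15.6, 20.4, 20.4] cass None
-70 bar [59.0, 69.0, 42.3] lane [-15.6, 20.4, 20.3] cass [-13.6, 13.2, 40.0]
-50 bar [58.9, 68.8, 42.2] lane [13.6, 20.4, 20.5] cass [-13.4, 12.7, 40.1]
-30 bar [58.8, 68.8, 42.3] lane [13.3, 20.4, 20.1] cass [-13.8, 12.9, 40.1]
tip z 15.9 [[-9.2, 29.5, 11.1], [3.7, 29.7, 13.2], [11.3, 35.4, 16.6]]
tip z 15.7 [[-9.2, -36.0, 10.8], [3.2, -30.2, 13.0], [11.3, -29.9, 16.3]]
```

View pics/w3.png

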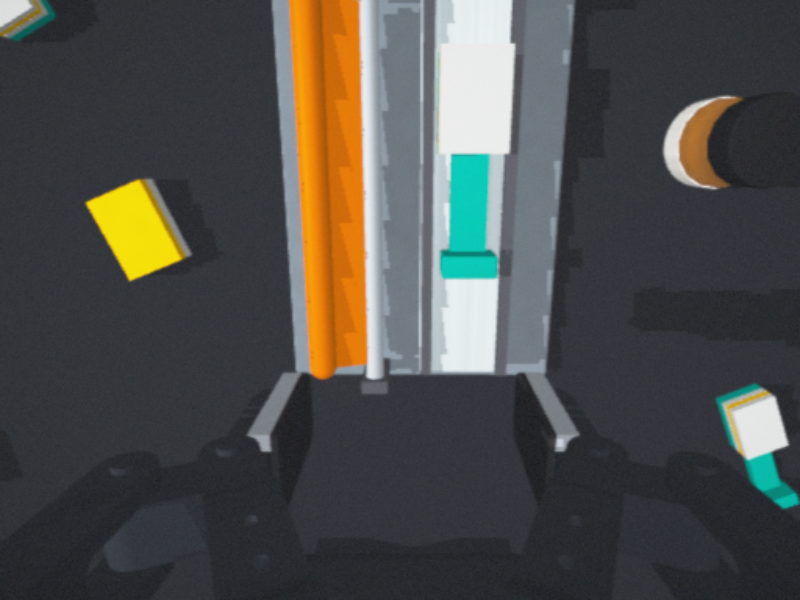

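```bash
sed -i 's/586.,-43.\]/585.9,-43.5]/;s/radians(-7.1)/radians(-7.45)/' h.py
cat > g.py <<'E'
from rig import manip
from h import *
import sys
goal(manip.sense(),*map(float,sys.argv[1:]))
E
python3 g.py -138 32.3 65
```

```text
t 2.1667 shift [-0.6 -8.4 67.5] rot [ 0.01 -0.22  0.11] at [-137.6   23.9  132.6] F [ 0.9 -0.6 -0.3] w 59.9
```

```bash
python3 -m jog '[[[-0.5,-8.4,20,0,-0.2,0.1,0.4],[-0.5,-8.4,45,0,-0.2,0.1,0.4],[-0.5,-8.4,67,0,-0.2,0.1,0.4],[-0.5,-8.4,67,0,-0.2,0.1,0.4],[-0.5,-8.4,67,0,-0.2,0.1,0.4],[-0.5,-8.4,67,0,-0.2,0.1,0.4]]]'
python3 g.py -138 32.3 50; python3 m.py w4
```

```text
t: 2.67
tcp_pos: [452.8, 6.7, 65.0]
eef_rot: [[0.992, -0.129, -0.001], [-0.129, -0.992, 0.0], [-0.001, 0.0, -1.0]]
wrist_force: [-0.4, 0.1, 0.2]
gripper_width: 60.1
grasp_force: 0.0
t 2.6667 shift [ 0.5  0.2 15. ] rot [0.01 0.08 0.02] at [-138.5   32.5   65. ] F [-0.4  0.1  0.2] w 60.1
t 2.6667 shift [  1.4   0.  -45. ] rot [0.01 0.08 0.02] at [-138.5   32.5   65. ] F [-0.4  0.1  0.2] w 60.1
qd 0.009087631280624111
block top 1140 [[-118.0, -11.4, 33.5], [-112.8, 0.1, 38.2], [-108.7, 11.7, 39.4]]
-150 bar [59.0, 64.0, 42.3] lane [-2.9, 20.5, 20.4] cass None
-130 bar [59.1, 68.9, 42.5] lane [-15.3, 19.6, 20.3] cass None
-110 bar [59.1, 69.2, 42.5] lane [-15.7, 20.7, 20.4] cass [-11.2, 11.1, 38.3]
-90 bar [59.1, 69.1, 42.4] lane [-15.7, 20.7, 20.3] cass None
-70 bar [59.2, 69.1, 42.4] lane [-15.6, 20.8, 20.3] cass [-13.5, 13.3, 40.1]
-50 bar [59.1, 69.1, 42.4] lane [13.7, 20.8, 20.2] cass [-13.4, 13.3, 40.1]
-30 bar [58.9, 69.0, 42.4] lane [13.7, 20.8, 20.2] cass [-13.3, 13.3, 40.1]
tip z 39.9 [[-12.8, 12.2, 38.5], [0.7, 14.5, 39.5], [13.4, 16.9, 40.0]]
tip z 32.8 [[-13.0, -25.5, 28.1], [0.5, -15.8, 30.6], [13.2, -6.0, 32.9]]
```

```bash
python3 -m jog '[[[0,0,4,0,0,0,0.4],[0,0,8,0,0,0,0.4],[0,0,12,0,0,0,0.4],[0,0,12,0,0,0,0.4],[0,0,12,0,0,0,0.4]]]'
python3 g.py -138 32.3 44
```

```text
t: 3.13
tcp_pos: [452.6, 6.9, 51.7]
eef_rot: [[0.992, -0.129, -0.002], [-0.129, -0.992, 0.0], [-0.002, -0.0, -1.0]]
wrist_force: [1.8, 3.9, 3.7]
gripper_width: 59.7
grasp_force: 2.2
t 3.1333 shift [0.8 0.4 7.7] rot [-0.    0.13  0.02] at [-138.7   32.7   51.7] F [1.8 3.9 3.7] w 59.7
```

```bash
python3 -m jog '[[[0.5,0,3,0,0,0,0.4],[0.5,0,6,0,0.1,0,0.4],[0.5,0,8,0,0.1,0,0.4],[0.5,0,8,0,0.1,0,0.4],[0.5,0,8,0,0.1,0,0.4]]]'
python3 g.py -138 32.3 44; python3 m.py w5 | grep -v tip
python3 - <<'E'
from rig import manip
from h import *
out=[]
d=manip.snapshot("side");A=toR(cloud(d));m=orange(d['img'])&(abs(A[...,0])<12)&(A[...,1]<45)&(A[...,1]>-30)
print('flap z,y',np.percentile(A[m],[3,50,97],axis=0).round(1).tolist())
cv2.imwrite("pics/s5.png",cv2.resize(d['img'][140:235,190:330,::-1],None,fx=5.7,fy=5.7,interpolation=cv2.INTER_CUBIC))
E
```

```text
t: 3.55
tcp_pos: [452.7, 6.8, 43.7]
eef_rot: [[0.992, -0.129, -0.001], [-0.129, -0.992, 0.0], [-0.001, 0.0, -1.0]]
wrist_force: [1.8, 2.2, 5.0]
gripper_width: 59.9
grasp_force: 2.8
t 3.55 shift [ 0.6  0.3 -0.3] rot [0.   0.07 0.03] at [-138.6   32.6   43.7] F [1.8 2.2 5. ] w 59.9
t 3.55 shift [  1.6   0.1 -66.3] rot [0.   0.07 0.03] at [-138.6   32.6   43.7] F [1.8 2.2 5. ] w 59.9
qd 0.0018980024658811479
block top 1512 [[-118.0, -11.3, 33.6], [-112.6, 0.3, 38.1], [-108.6, 11.7, 39.4]]
-150 bar None lane [1.7, 20.7, 20.4] cass [2.7, 3.1, 40.0]
-130 bar None lane [-15.2, 20.4, 20.3] cass [-10.0, 3.1, 40.2]
-110 bar None lane [-15.7, 20.8, 20.3] cass [-11.0, 11.2, 38.2]
-90 bar None lane [-15.6, 20.6, 20.3] cass None
-70 bar None lane [-15.7, 20.7, 20.3] cass [-13.4, 13.2, 40.1]
-50 bar None lane [13.7, 20.8, 20.4] cass [-13.4, 13.3, 40.1]
-30 bar None lane [13.7, 20.8, 20.3] cass None
flap z,y [[-1.5, 6.5, 42.3], [-0.1, 26.1, 58.9], [1.5, 41.7, 76.8]]
```

View pics/s5.png

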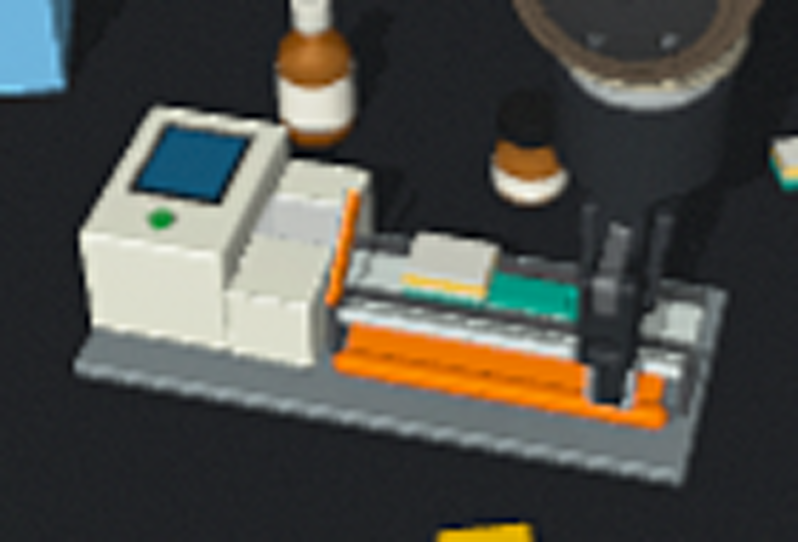

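The side view shows the flap swung up (350,190)-(335,300), with one finger on the bar at (610,390) and the other behind the push block. Pushing now.

```bash
python3 -m jog '[[[5,0.2,0,0,0,0,0.4],[11,0.2,0,0,0,0,0.4],[17,0.2,0,0,0,0,0.4],[23,0.2,0,0,0,0,0.4],[29,0.2,0,0,0,0,0.4],[35,0.2,0,0,0,0,0.4],[40,0.2,0,0,0,0,0.4],[40,0.2,0,0,0,0,0.4]]]'
python3 g.py -58 32.4 43.7; python3 m.py w6 | grep block
```

```text
t: 4.32
tcp_pos: [491.9, 1.4, 43.6]
eef_rot: [[0.992, -0.129, -0.003], [-0.129, -0.992, 0.0], [-0.003, 0.0, -1.0]]
wrist_force: [-1.1, -0.2, 5.2]
gripper_width: 59.8
grasp_force: 3.1
t 4.3167 shift [41.1 -0.1 -0.3] rot [0.01 0.19 0.05] at [-99.1  32.3  43.6] F [-1.1 -0.2  5.2] w 59.8
block top 1508 [[-87.3, -11.4, 33.5], [-81.5, 0.3, 38.1], [-77.5, 11.6, 39.4]]
```

```bash
python3 -m jog '[[[5,0,0,0,0,0,0.4],[11,0,0,0,0.1,0,0.4],[17,0,0,0,0.1,0,0.4],[23,0,0,0,0.1,0,0.4],[29,0,0,0,0.1,0,0.4],[34,0,0,0,0.1,0,0.4],[38,0,0,0,0.1,0,0.4],[38,0,0,0,0.1,0,0.4]]]'
python3 g.py -55 32.4 43.7; python3 m.py w7 | grep block
```

```text
t: 5.03
tcp_pos: [529.4, -3.5, 43.5]
eef_rot: [[0.992, -0.129, -0.002], [-0.129, -0.992, -0.0], [-0.002, 0.0, -1.0]]
wrist_force: [-1.4, -0.3, 6.4]
gripper_width: 59.9
grasp_force: 3.1
t 5.0333 shift [ 6.2 -0.1 -0.2] rot [0.02 0.11 0.05] at [-61.2  32.3  43.5] F [-1.4 -0.3  6.4] w 59.9
block top 1501 [[-49.5, -11.4, 33.6], [-43.7, 0.4, 38.1], [-39.6, 11.6, 39.4]]
```

```bash
python3 -m jog '[[[1.5,0,0,0,0,0,0.4],[3,0,0,0,0,0,0.4],[4.5,0,0,0,0,0,0.4],[5.5,0,0,0,0,0,0.4],[5.5,0,0,0,0,0,0.4]]]'
python3 g.py -54.5 32.4 43.7; python3 m.py w8 | grep block
```

```text
t: 5.5
tcp_pos: [534.2, -4.1, 43.5]
eef_rot: [[0.992, -0.129, -0.003], [-0.129, -0.992, 0.0], [-0.003, 0.0, -1.0]]
wrist_force: [-4.1, 0.6, 5.6]
gripper_width: 59.9
grasp_force: 3.2
t 5.5 shift [ 1.9 -0.1 -0.2] rot [0.02 0.15 0.05] at [-56.4  32.3  43.5] F [-4.1  0.6  5.6] w 59.9
block top 1510 [[-44.6, -11.4, 33.6], [-38.9, 0.2, 38.1], [-34.9, 11.7, 39.4]]
```

```bash
python3 -m jog '[[[1,0,0,0,0,0,0.4],[2,0,0,0,0,0,0.4],[2,0,0,0,0,0,0.4]]]'
python3 g.py -54.5 32.4 43.7; python3 m.py w9 | grep block
```

```text
t: 5.8
tcp_pos: [535.9, -4.4, 43.5]
eef_rot: [[0.992, -0.129, -0.003], [-0.129, -0.992, 0.0], [-0.003, 0.0, -1.0]]
wrist_force: [-5.8, 0.6, 6.1]
gripper_width: 59.6
grasp_force: 4.0
t 5.8 shift [ 0.1 -0.1 -0.2] rot [0.01 0.19 0.04] at [-54.6  32.3  43.5] F [-5.8  0.6  6.1] w 59.6
block top 1509 [[-42.9, -11.2, 33.5], [-37.1, 0.3, 38.0], [-33.2, 11.7, 39.4]]
```

```bash
python3 -m jog '[[[0.7,0,0,0,0,0,0.4],[1.4,0,0,0,0,0,0.4],[1.4,0,0,0,0,0,0.4],[1.4,0,0,0,0,0,0.4]]]'
python3 g.py -54.5 32.4 43.7; python3 m.py w10 | grep block
```

```text
t: 6.18
tcp_pos: [536.1, -4.4, 43.4]
eef_rot: [[0.992, -0.129, -0.006], [-0.129, -0.992, 0.001], [-0.006, 0.0, -1.0]]
wrist_force: [-10.6, 1.4, 11.5]
gripper_width: 59.7
grasp_force: 6.9
t 6.1833 shift [-0.  -0.1 -0.3] rot [0.01 0.34 0.02] at [-54.5  32.3  43.4] F [-10.6   1.4  11.5] w 59.7
block top 1490 [[-42.7, -11.4, 33.5], [-37.2, 0.3, 38.1], [-33.2, 11.7, 39.5]]
```

The nose is against the stop: force rises and nothing moves. Backing off the block, then lifting.

```bash
python3 -m jog '[[[-3,0,0,0,0,0,0.4],[-7,0,0,0,0,0,0.4],[-7,0,0,0,0,0,0.4],[-7,0,-4,0,0,0,0.4],[-7,0,-9,0,0,0,0.4],[-7,0,-15,0,0,0,0.4],[-7,0,-30,0,0,0,0.4],[-7,0,-60,0,0,0,0.4]]]'
python3 -m jog '[[[-20,0,-40,0,0,0,0.4],[-40,0,-80,0,0,0,0.4],[-60,0,-120,0,0,0,0.4],[-60,0,-120,0,0,0,0.4],[-60,0,-120,0,0,0,0.4],[-60,0,-120,0,0,0,0.4]]]'
python3 m.py w11
python3 - <<'E'
from rig import manip
from h import *
d=manip.snapshot("side")
a=cv2.resize(d['img'][140:235,190:330,::-1],None,fx=4,fy=4,interpolation=cv2.INTER_CUBIC)
b=cv2.imread("pics/w11.png")[0:400,240:480]
b=cv2.resize(b,(228,380));cv2.imwrite("pics/fin.png",np.hstack([a,b]))
E
```

```text
t: 6.9
tcp_pos: [530.0, -3.6, 102.0]
eef_rot: [[0.992, -0.129, -0.006], [-0.129, -0.992, 0.001], [-0.006, 0.0, -1.0]]
wrist_force: [-0.9, -0.1, 0.4]
gripper_width: 59.5
grasp_force: 0.0
t: 7.4
tcp_pos: [472.1, 4.0, 223.3]
eef_rot: [[0.992, -0.129, 0.001], [-0.129, -0.992, -0.0], [0.001, 0.0, -1.0]]
wrist_force: [0.4, 0.1, 0.7]
gripper_width: 59.8
grasp_force: 0.0
t 7.4 shift [-18.1  -0.2 113.3] rot [ 0.01 -0.03  0.03] at [-119.    32.4  223.3] F [0.4 0.1 0.7] w 59.8
qd 0.045837969237345844
block top 300 [[-42.8, -11.2, 36.7], [-38.5, 0.3, 38.2], [-34.3, 11.9, 39.9]]
-150 bar [59.4, 69.2, 42.4] lane [-15.1, 20.4, 20.3] cass None
-130 bar [59.2, 68.6, 42.5] lane [-15.0, 15.1, 20.4] cass None
-110 bar [59.5, 68.8, 42.4] lane [-15.3, 14.2, 20.3] cass None
-90 bar [59.2, 69.1, 42.2] lane [-15.1, 20.5, 20.3] cass None
-70 bar [59.4, 69.2, 42.4] lane [-15.1, 18.4, 20.2] cass None
-50 bar [59.0, 68.6, 42.3] lane [-15.2, 14.7, 20.4] cass None
-30 bar [59.4, 68.8, 42.4] lane [-15.4, 14.7, 20.2] cass [-11.8, 11.2, 37.9]
tip z 15.9 [[-9.4, 29.5, 11.1], [3.4, 29.7, 13.1], [11.4, 35.6, 16.7]]
tip z 15.7 [[-9.5, -35.9, 10.8], [3.6, -30.2, 12.9], [11.4, -29.9, 16.3]]
```

View pics/fin.png

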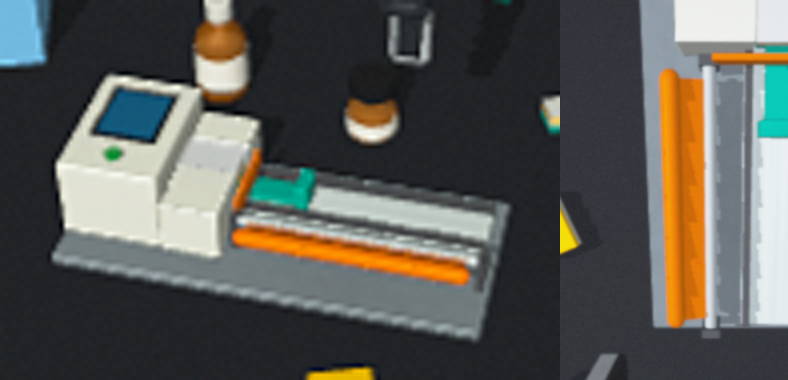

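The picture shows the flap shut at (248,180) over the tail, with the push block outside at (310,188) and its rear face at about -44 mm. The bar is back at 42.4 mm, its rest height, and the hand is clear.

```bash
python3 -m jog '[[[0,0,0,0,0,0,0.4],[0,0,0,0,0,0,0.4],[0,0,0,0,0,0,0.4]]]' | head -1; python3 -c "
from rig import manip
print(manip.close_job())"
```

```text
t: 7.75
the job is handed in; nothing more can be done
None
```

The shuttle is fully home against the stop, the flap is shut over its tail, the arm is clear and touching nothing, and I handed the job in at about 7.8 s.

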